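# Find the blind bore of a tube adapter on the check pin and hold it bore-up

## Robot

A 6-joint arm with a two-finger parallel gripper is mounted at the origin on a cart in front of the work surface, level with it; the furniture and walls round the work are solid. World frame = base frame: x ahead of the robot, y to its left, z up, the work surface at z = 0. Lengths are in m, angles in rad, forces in N, time in s.
With the tool pointing down it reaches from about 0.425 to 0.95 m from the base axis. Payload 3.5 kg.
Tool frame: the origin (TCP) lies at the very end of the fingers, on their centre line; the grasp point (between the pads) lies 19 mm behind it; z points along the fingers, y is the line along which they close (so a half turn about z gives the same grasp; the last joint's range is limited). The gripper opens to 85 mm and grips with 20 to 120 N. Pads are 22 mm wide; open, the fingers measure 114 mm over their backs; the gripper's body (76 mm by 85 mm) begins 54 mm behind the grasp point. The pads swing forward as they close: fully open they stand 13 mm farther back than shut.
Start: joints at [0.96, 0.286, 1.577, -0, 1.279, -0.15], TCP at [0.3, 0.605, 0.231] pointing down, gripper open.
Joint ranges: [-2.77, 2.77], [-0.9, 2.22], [0.21, 2.48], [-1.53, 4.67], [0.24, 2.81], [-2.84, 2.84]. Speed limits (rad/s): [2.79, 2.79, 3.14, 3.14, 3.14, 3.14].

## Interface

Orientations are given as a unit quaternion [x, y, z, w].
In Python, from plant import get_state, read_camera, sign_off, recognise gives the robot as it stands.
- The arm moves only by the tool arm_command, never from a script. Its argument "steps" is a list of rows, each an object with "translation": the shift along the tool's x, y, z scaled (see below), a list of three; "twist": the turn, a rotation vector about the tool's x, y, z scaled (see below), a list of three; "fingers": the opening, from -1 (shut) to 1 (fully open). In form: [{"translation": [x, y, z], "twist": [rx, ry, rz], "fingers": fingers}, ...]. A call has 1 to 5 rows; each row is the pose to reach, as a shift and turn from the pose commanded when the call began, along the tool's axes at that moment; what a row does not reach only later rows make up. The controller multiplies each number of a shift by 75 cm and each number of a turn by 60 degrees. A row lasts 1/8 s, in which the tool goes at most 62.5 mm and 10.7 degrees, less where a joint would pass 70% of its speed; a pose out of reach is approached as far as the arm can. A call with a number of a shift or a turn outside -1 to 1 is refused whole. A call with a gripper value outside its range is refused whole. The fingers move at their own pace and stop on an object; "grip_force" is the grip in N (left out, the last holds). Time passes only in rows, so rows that repeat a pose let the fingers close. It gives the time, the measured TCP pose, the force, the opening and the grip force at its end, in the units of the state.
- get_state(): the state, without advancing time (a new reading comes with each control period).
- read_camera(name): name is "scene" or "top"; returns a dict with "pixels" (420x560x3 uint8, red, green, blue), "K" (3x3 intrinsics, pixels), "R" (3x3) and "t" (3): a world point X has camera coordinates R X + t. Camera axes: x right, y down, z forward; pixel columns grow to the right and rows downward; lengths in m; the calibration is good to about 2 mm. A picture is of the moment at which its call begins. There is no depth.
- sign_off(): hands the job in; it is judged then, once.
Trained networks look in a picture, given as the dict that the camera call returned (one of the last four; its "shot" number tells which), for a name from the list of things; names that differ only in an ending like _2 or _b are one class to them, and where a whole thing is asked for, a point or a joint stands for the part that bears it (a point fixed in the world has none). Each returns a list of dicts, best first, with "conf" (0 to 1); they miss things now and then, are a little off and sometimes report something else, mostly with a low value. They report only what shows in the picture. A call takes as long as a camera call.
- recognise(picture, query): "point" ([row, column] in pixels, amid what is visible of it).
The state is a dict: "time": time; "qpos": joint angles; "dq": joint speeds; "joint_efforts": joint torques, N m; "eef_pos": TCP position; "tcp_rot": TCP orientation; "contact_force": force on the tool from outside, world axes, zero at the start; "wrist_torque": the same for the moment, N m; "opening": opening from 0.0 (shut) to 1.0 (fully open); "finger_force": force on a finger pad.
Only numpy, scipy, OpenCV 4.12 (cv2) and the standard library are available. Lean on these libraries where they do the work, as an engineer would, in place of code of your own. Each camera call takes 0.05 s, during which the arm holds its last target. There are 200 camera calls.

## Task

A square aluminium tube adapter lies somewhere in the closed drawer of the small accessory drawer unit, and its two ends look nearly alike: one has a deep blind bore, the other only a shallow recess. Pull the drawer well open, take the adapter out and feel for its bore on the upright pin of the check stand, turning it over if the first end stops short; lower the bore gently over the pin until the pin meets the bottom, which shows that the bore is clear. Then lift it off, turn it over and finish still holding it in the gripper, bore facing straight up, well clear of the worktop, the stand and the drawer unit; do not disturb the flask or the bottle.

Things in the scene. Friction and masses are not known exactly. Their poses are not given: they have to be found in the camera images.
- drawer_unit: accessory drawer unit, fixed: a white sheet-steel case 170 mm deep, 200 wide, 62 high. Origin under its middle; its front faces its own -x. A small box and a small pot stand on the back half of its top.
- drawer (a joint): slide of the unit's one drawer: 0 shut, up to 0.125 m as it comes out along the unit's -x. About 1 N of friction; it stays where it is left. Inside it is 138 mm long and 170 wide; the rubber-lined floor lies 16 mm above the worktop, side and back walls reach 40 mm, the grey front 59 mm above it.
- drawer_handle (a point): middle of the bar handle on the drawer front, 45 mm above the worktop, moving with the drawer. Level round rod 10 mm thick, along this frame's y, its straight part 94 mm long; its axis stands 35 mm off the front's outside, 53 mm off the drawer's inside. This frame's -x is the way the drawer opens.
- adapter: tube adapter: square aluminium block 34 x 34 x 72 mm, about 0.15 kg. Origin in its middle, z along its length. It lies on its side on the drawer floor, its middle 44 to 52 mm behind the inside of the front, pointing any way. Centred in one end is a round blind bore 20 mm wide, 56 deep; in the other a recess as wide but 4 mm deep. Which end is which you are not told: the pin finds it.
- pin_tip (a point): top of the check stand's upright steel pin, on its axis, 182 mm above the worktop. The pin is 12 mm thick and 74 mm long, with a domed end, on a wider column. It goes 56 mm into the bore (4 mm of slack all round) but only 4 mm into the recess.
- check_stand: check stand, fixed: round grey foot 90 mm wide, column 24 mm wide up to 108 mm, then the pin up to 182 mm. Origin under its middle.
- flask: conical glass flask, 64 mm wide, 78 high, loose on the worktop; origin in the middle of its underside. A bystander.
- bottle_iso: round white bottle with a cap, 46 mm wide, 100 high, loose on the worktop; origin in the middle of its underside. A bystander.

How it is judged:
By the outcome, as a careful person would: the job done as asked, in the order asked, and still so for the second after the job is handed in, while the arm keeps its last pose, push and grip.
It also fails if it takes over 72 s, if anything falls off the work surface, if the arm or the gripper's body presses on something with over 40 N, if the wrist force passes 120 N, or if a joint passes its speed limit or range.

## Working session

There is one attempt and no reset: what is moved stays moved. The work goes in short steps, Python scripts to look and compute and a tool call to move; the robot and the scene stay as the last step left them, time stands still between calls to the robot, and variables do not carry over. Pictures are saved under pics/ and viewed, at most 10 in all, crops included, and the job is handed in when it is done.

Besides the shell and the picture viewer there is one more tool, called as name(argument=value, ...), one argument or row to a line, values as JSON. arm_command: Moves the arm, as the interface text tells. Shifts and turns lie within -1 to 1; 1 stands for 75 cm of shift or 60 degrees of turn. Its arguments: {"type":"object","properties":{"steps":{"type":"array"},"grip_force":{"type":"number"}},"required":["steps"]}

```bash
mkdir -p pics; ls; cat > h.py <<'E'
import numpy as np, cv2
from plant import get_state, read_camera, sign_off, recognise
from scipy.spatial.transform import Rotation as Ro
def shot(n,f=None):
    p=read_camera(n)
    if f: cv2.imwrite('pics/'+f,p['pixels'][:,:,::-1])
    return p
def onz(p,rc,z):
    d=p['R'].T@np.linalg.inv(p['K'])@np.array([rc[1],rc[0],1.]); c=-p['R'].T@p['t']
    return c+d*(z-c[2])/d[2]
def proj(p,X):
    q=p['K']@(p['R']@np.array(X)+p['t']); return (q[1]/q[2],q[0]/q[2])
def tri(a,ra,b,rb):
    A=[];y=[]
    for p,rc in((a,ra),(b,rb)):
        d=p['R'].T@np.linalg.inv(p['K'])@np.array([rc[1],rc[0],1.]); d/=np.linalg.norm(d); c=-p['R'].T@p['t']
        M=np.eye(3)-np.outer(d,d); A.append(M);y.append(M@c)
    return np.linalg.lstsq(np.vstack(A),np.hstack(y),rcond=None)[0]
E
python3 - <<'E'
from h import *
np.set_printoptions(precision=4,suppress=True)
a=shot('scene','s1.png');b=shot('top','t1.png')
for p in(a,b): print('cam',-p['R'].T@p['t'],p['K'][0,0])
for n in ['drawer_unit','drawer_handle','pin_tip','check_stand','flask','bottle_iso','adapter','drawer']:
    try:
        ra=recognise(a,n);rb=recognise(b,n)
        print(n,[(r['point'],round(r['conf'],2)) for r in ra[:2]],[(r['point'],round(r['conf'],2)) for r in rb[:2]])
        if ra and rb: print(tri(a,ra[0]['point'],b,rb[0]['point']))
    except Exception as e: print(n,e)
print(get_state())
E
```

```text
pics
cam [ 0.1166 -0.7379  0.7189] 429.2536088653616
cam [0.3523 0.1267 1.3567] 415.41621974653526
drawer_unit [([325.5, 369.8], 0.94)] [([193.8, 390.1], 0.79)]
[ 0.5837 -0.2407  0.0289]
drawer_handle [([320.6, 338.4], 0.61)] []
pin_tip [([211.9, 216.2], 0.9)] [([232.2, 209.4], 0.74), ([208.3, 377.0], 0.35)]
[0.4503 0.3416 0.0298]
check_stand [([212.6, 216.0], 0.79)] [([231.9, 210.1], 0.86)]
[0.4502 0.3399 0.0284]
flask [([267.6, 320.0], 0.57)] [([189.1, 321.1], 0.79)]
[ 0.5979 -0.0181  0.0195]
bottle_iso [([185.3, 194.0], 0.87)] [([242.5, 160.8], 0.72)]
[0.4208 0.4857 0.0594]
adapter [] []
drawer [] [([210.0, 377.3], 0.74)]
{'time': 0.9, 'qpos': array([ 0.96  ,  0.2863,  1.5767,  0.    ,  1.2786, -0.15  ]), 'dq': array([ 0.    ,  0.0005, -0.0006, -0.0004, -0.0003,  0.0001]), 'joint_efforts': array([  0.0007, -40.5954, -29.2948,  -0.0001,   0.0005,  -0.    ]), 'eef_pos': array([0.3001, 0.6046, 0.2313]), 'tcp_rot': array([ 0.2284,  0.9736, -0.    , -0.    ]), 'contact_force': array([-0.0434,  0.5992,  0.5998]), 'wrist_torque': array([-0.0288, -0.0012, -0.0009]), 'finger_force': 0.0, 'opening': 1.0027665689633083}
```

```bash
python3 - <<'E'
import cv2
a=cv2.imread('pics/s1.png');b=cv2.imread('pics/t1.png')
c=cv2.resize(a[150:420,150:510],(800,600),interpolation=3);cv2.imwrite('pics/s1c.png',c)
c=cv2.resize(b[110:290,120:470],(800,411),interpolation=3);cv2.imwrite('pics/t1c.png',c)
E
```

```text
(no output)
```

View pics/s1c.png

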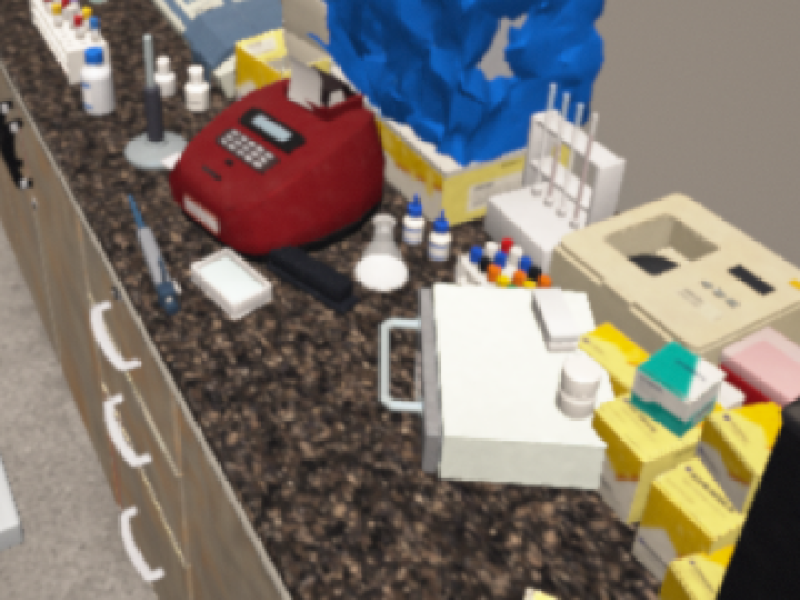

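View pics/t1c.png

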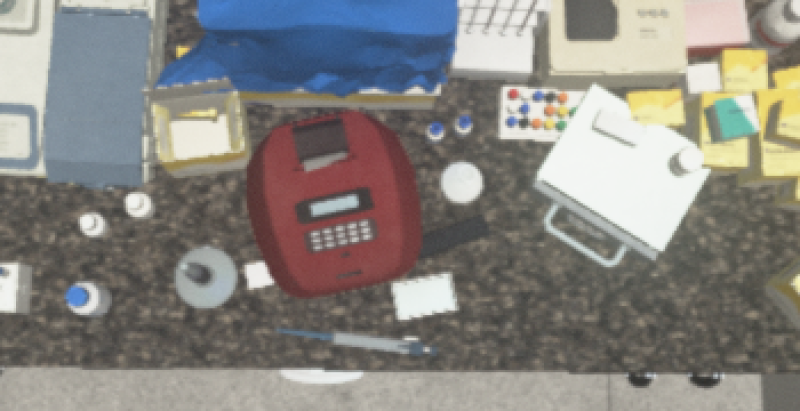

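The scene crop shows the closed unit (bar handle at about crop x 385, y 325–410), the flask at (382,265), and the stand with its pin tip at (148,36). The top crop shows the unit rotated, with the handle bar from about (548,225) to (612,262), the stand foot at (206,277), and the red machine in between.

```bash
python3 - <<'E'
from h import *
np.set_printoptions(precision=4,suppress=True)
a=shot('scene');b=shot('top')
S=lambda x,y:(150+(y)*.45,150+x*.45)
T=lambda x,y:(110+y*.4375,120+x*.4375)
print('corners',*[onz(b,T(*q),.062) for q in[(592,84),(536,183),(655,255),(712,168)]])
print('handle',*[onz(b,T(*q),.045) for q in[(549,226),(611,263)]])
print('handle s',*[onz(a,S(*q),.045) for q in[(385,328),(386,405)]])
print('foot',onz(b,T(206,277),.005),onz(a,S(157,150),.005))
print('pin s',onz(a,S(148,36),.182))
f=onz(b,T(206,277),.0)
print('fl',onz(b,T(462,182),.03),onz(a,S(381,283),.0))
print('machine top edge', onz(b,T(250,200),.1), onz(b,T(420,200),.1),onz(b,T(300,295),.05))
# refine crops
g=b['pixels'][:,:,::-1]
c=cv2.resize(g[180:245,340:420],(800,650),interpolation=3)[:600]
d=cv2.resize(g[210:260,190:240],(400,400),interpolation=3)
e=cv2.resize(a['pixels'][160:235,195:245,::-1],(400,600),interpolation=3)
cv2.imwrite('pics/c2.png',c); 
de=np.zeros((600,800,3),np.uint8);de[:400,:400]=d;de[:,400:]=e;cv2.imwrite('pics/d2.png',de)
E
```

```text
corners [ 0.7305 -0.2003  0.062 ] [ 0.5887 -0.1194  0.062 ] [ 0.4901 -0.2803  0.062 ] [ 0.612  -0.3633  0.062 ]
handle [ 0.5311 -0.1397  0.045 ] [ 0.4802 -0.2245  0.045 ]
handle s [ 0.5307 -0.1379  0.045 ] [ 0.4777 -0.2249  0.045 ]
foot [0.4585 0.3424 0.005 ] [0.4602 0.3436 0.005 ]
pin s [0.46   0.3404 0.182 ]
fl [ 0.595  -0.0206  0.03  ] [ 0.5934 -0.0328  0.    ]
machine top edge [0.555  0.2715 0.1   ] [0.5571 0.0436 0.1   ] [0.4314 0.2052 0.05  ]
```

View pics/c2.png

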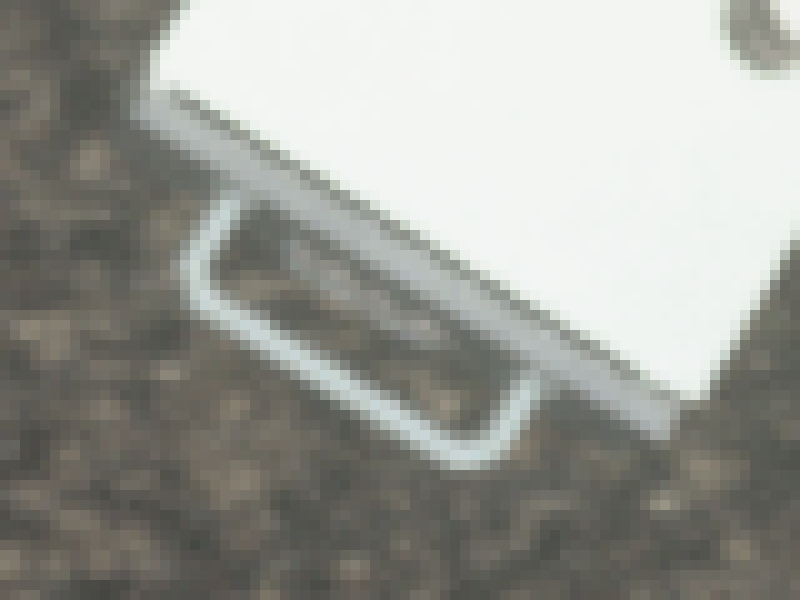

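View pics/d2.png

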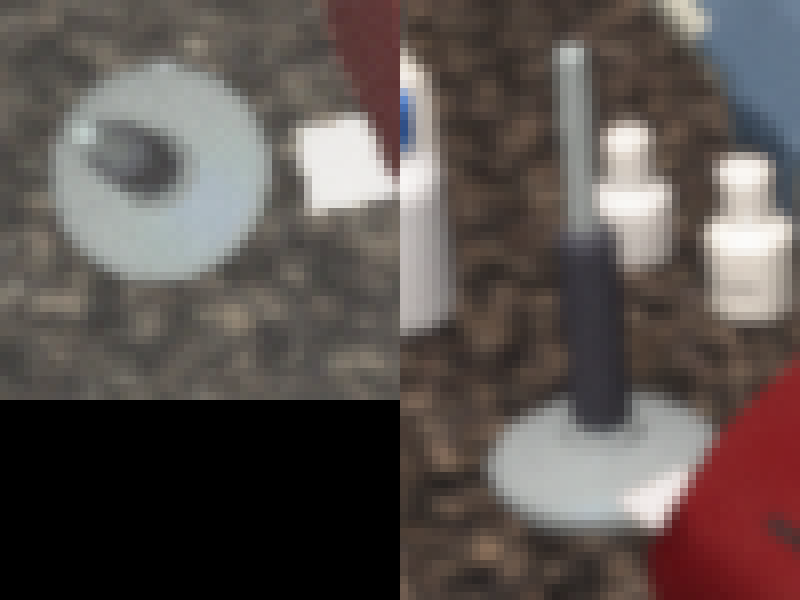

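c2 shows the handle bar's corners at crop (195,290) and (470,460). d2 shows the pin tip at (85,132) in the top crop and (571,45) in the scene crop.

```bash
cat >> h.py <<'E'
np.set_printoptions(precision=4,suppress=True)
def Rz(tz,ty):
    "orientation from tool z and tool y (world)"
    z=np.array(tz,float);z/=np.linalg.norm(z);y=np.array(ty,float);y-=z*(y@z);y/=np.linalg.norm(y)
    return Ro.from_matrix(np.c_[np.cross(y,z),y,z])
def plan(pos,R):
    s=get_state();C=Ro.from_quat(s['tcp_rot'])
    d=C.inv().apply(np.array(pos)-s['eef_pos']); w=(C.inv()*R).as_rotvec()
    print('t',s['time'],'pos',s['eef_pos'],'q',s['qpos'],'F',s['contact_force'],'open',s['opening'])
    print('translation',np.round(d/.75,4),'twist',np.round(w/np.radians(60),4),'deg',np.degrees(np.linalg.norm(w)))
E
python3 - <<'E'
from h import *
a=shot('scene');b=shot('top')
C=lambda x,y:(180+y/10-.5,340+x/10-.5)
h1,h2=[onz(b,C(*q),.045) for q in[(195,290),(470,460)]]
print(h1,h2,(h1+h2)/2,np.linalg.norm(h1-h2),np.degrees(np.arctan2(*(h1-h2)[1::-1])))
f1,f2=[onz(b,C(*q),.059) for q in[(140,118),(665,430)]]
print(f1,f2,(f1+f2)/2,np.linalg.norm(f1-f2),np.degrees(np.arctan2(*(f1-f2)[1::-1])))
print('pin',onz(b,(226,200.1),.182),onz(a,(165.3,215.9),.182),tri(b,(226,200.1),a,(165.3,215.9)))
an=np.radians(149)
plan([.40,.2,.34],Rz([0,0,-1],[np.cos(an-np.pi),np.sin(an-np.pi),0]))
E
```

```text
[ 0.5323 -0.1359  0.045 ] [ 0.4788 -0.2218  0.045 ] [ 0.5055 -0.1789  0.045 ] 0.10121898149909461 58.113633800991146
[ 0.5852 -0.1167  0.059 ] [ 0.4875 -0.2794  0.059 ] [ 0.5363 -0.1981  0.059 ] 0.18979118470053855 59.015764584492935
pin [0.459  0.3431 0.182 ] [0.4602 0.347  0.182 ] [0.4589 0.3428 0.1841]
t 1.1 pos [0.3001 0.6046 0.2313] q [ 0.96    0.2863  1.5767  0.      1.2786 -0.15  ] F [0.0687 0.2265 0.9313] open 0.999421708865718
translation [-0.3591 -0.424  -0.1449] twist [-0.      0.      1.5766] deg 94.59768661156545
```

arm_command(
  steps=[
    {"translation":[0,0,-0.145],"twist":[0,0,0.18],"fingers":-0.4},
    {"translation":[0,0,-0.145],"twist":[0,0,0.36],"fingers":-0.4},
    {"translation":[-0.07,-0.08,-0.145],"twist":[0,0,0.5],"fingers":-0.4},
    {"translation":[-0.12,-0.14,-0.145],"twist":[0,0,0.7],"fingers":-0.4},
    {"translation":[-0.17,-0.2,-0.145],"twist":[0,0,0.85],"fingers":-0.4},
  ],
)

```text
time: 1.72
eef_pos: [0.3456, 0.421, 0.3404]
tcp_rot: [0.627, 0.779, 0.0, 0.0]
contact_force: [1.1, 0.2, 0.1]
opening: 0.304
finger_force: 0.0
```

```bash
python3 - <<'E'
from h import *
an=np.radians(-31);u=np.array([np.cos(an),np.sin(an),0])
plan(np.array([.506,-.180,.2])-.003*u,Rz([0,0,-1],u))
E
```

```text
t 1.725 pos [0.3456 0.421  0.3404] q [ 0.6973 -0.0684  1.7656 -0.0004  1.4435  0.4826] F [1.1449 0.1988 0.0558] open 0.30413226814377636
translation [-0.8258  0.0351  0.1871] twist [ 0.0009 -0.0004  0.7217] deg 43.30219953154421
```

arm_command(
  steps=[
    {"translation":[-0.4,0.015,0],"twist":[0,0,0.36],"fingers":-0.4},
    {"translation":[-0.4,0.015,0],"twist":[0,0,0.36],"fingers":-0.4},
    {"translation":[-0.4,0.015,0],"twist":[0,0,0.36],"fingers":-0.4},
    {"translation":[-0.4,0.015,0],"twist":[0,0,0.36],"fingers":-0.4},
    {"translation":[-0.4,0.015,0],"twist":[0,0,0.36],"fingers":-0.4},
  ],
)

```text
time: 2.35
eef_pos: [0.422, 0.1302, 0.3405]
tcp_rot: [0.761, 0.649, 0.0, 0.0]
contact_force: [0.4, 0.5, -0.3]
opening: 0.306
finger_force: 0.0
```

```bash
python3 - <<'E'
from h import *
an=np.radians(-31);u=np.array([np.cos(an),np.sin(an),0])
plan(np.array([.506,-.180,.14])-.003*u,Rz([0,0,-1],u))
E
```

```text
t 2.35 pos [0.422  0.1302 0.3405] q [ 0.0689 -0.3187  1.9782 -0.0002  1.4808  0.2269] F [ 0.3731  0.5337 -0.2888] open 0.30579094218435376
translation [-0.3894  0.1717  0.2675] twist [ 0.0012 -0.0004  0.3657] deg 21.943649458353946
```

arm_command(
  steps=[
    {"translation":[-0.389,0.172,0.0],"twist":[0,0,0.366],"fingers":-0.4},
    {"translation":[-0.389,0.172,0.0],"twist":[0,0,0.366],"fingers":-0.4},
    {"translation":[-0.389,0.172,0.0],"twist":[0,0,0.366],"fingers":-0.4},
    {"translation":[-0.389,0.172,0.0],"twist":[0,0,0.366],"fingers":-0.4},
    {"translation":[-0.389,0.172,0.0],"twist":[0,0,0.366],"fingers":-0.4},
  ],
)

```text
time: 2.98
eef_pos: [0.5021, -0.1718, 0.3404]
tcp_rot: [0.87, 0.493, 0.0, 0.0]
contact_force: [0.9, 0.5, 0.8]
opening: 0.301
finger_force: 0.0
```

arm_command(
  steps=[
    {"translation":[0,0,0.08],"twist":[0,0,0],"fingers":-0.4},
    {"translation":[0,0,0.16],"twist":[0,0,0],"fingers":-0.4},
    {"translation":[0,0,0.24],"twist":[0,0,0],"fingers":-0.4},
    {"translation":[0,0,0.267],"twist":[0,0,0],"fingers":-0.4},
    {"translation":[0,0,0.267],"twist":[0,0,0],"fingers":-0.4},
  ],
)

```text
time: 3.6
eef_pos: [0.5006, -0.169, 0.1377]
tcp_rot: [0.87, 0.493, -0.001, -0.002]
contact_force: [0.4, -1.3, 0.0]
opening: 0.3
finger_force: 0.0
```

```bash
python3 - <<'E'
from h import *
an=np.radians(-31);u=np.array([np.cos(an),np.sin(an),0])
plan(np.array([.506,-.180,.026])-.003*u,Rz([0,0,-1],u))
a=shot('scene');b=shot('top')
g=np.vstack([cv2.resize(p['pixels'][r:r+100,c:c+133,::-1],(400,300),interpolation=3) for p,r,c in((a,265,290),(b,165,325))])
cv2.imwrite('pics/c3.png',g)
E
```

```text
t 3.6 pos [ 0.5006 -0.169   0.1377] q [-0.5177  0.0654  2.0111 -0.      1.0698  0.0228] F [ 0.3933 -1.2585  0.0271] open 0.3003479222015526
translation [-0.0089  0.0104  0.1488] twist [-0.0045  0.0001  0.0005] deg 0.27484959259264374
```

View pics/c3.png

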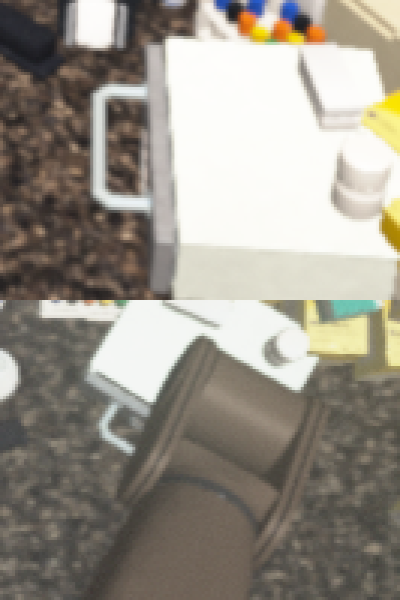

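The top half shows the gripper above the handle. The scene crop shows the handle but no gripper, so I'll check the full scene frame.

```bash
python3 - <<'E'
from h import *
a=shot('scene','s4.png'); print(proj(a,[.5006,-.169,.1377]),proj(a,[.506,-.180,.045]))
E
```

```text
(np.float64(277.87959285893925), np.float64(321.1199212637311)) (np.float64(313.39048472538354), np.float64(323.8368169643838))
```

View pics/s4.png

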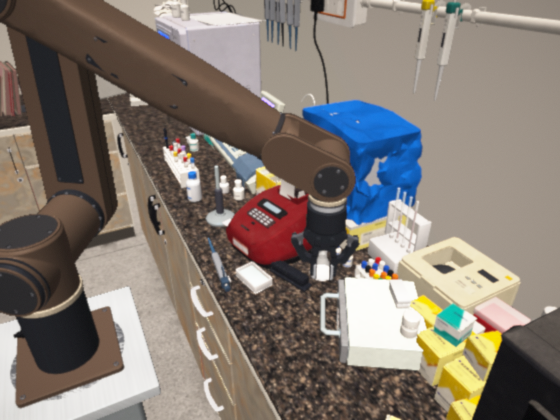

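The full frame shows the gripper with its white pads at (275,322), as projected, above the handle at (314,325).

arm_command(
  steps=[
    {"translation":[-0.009,0.0105,0.03],"twist":[0,0,0],"fingers":-0.4},
    {"translation":[-0.009,0.0105,0.07],"twist":[0,0,0],"fingers":-0.4},
    {"translation":[-0.009,0.0105,0.11],"twist":[0,0,0],"fingers":-0.4},
    {"translation":[-0.009,0.0105,0.149],"twist":[0,0,0],"fingers":-0.4},
    {"translation":[-0.009,0.0105,0.149],"twist":[0,0,0],"fingers":-0.4},
  ],
)

```text
time: 4.38
eef_pos: [0.5047, -0.1792, 0.0276]
tcp_rot: [0.87, 0.493, -0.001, -0.001]
contact_force: [-0.2, 0.1, -0.2]
opening: 0.299
finger_force: 0.0
```

arm_command(
  steps=[
    {"translation":[0,0,0],"twist":[0,0,0],"fingers":-0.7},
    {"translation":[0,0,0],"twist":[0,0,0],"fingers":-0.9},
    {"translation":[0,0,0],"twist":[0,0,0],"fingers":-0.9},
    {"translation":[0,0,0],"twist":[0,0,0],"fingers":-0.9},
  ],
  grip_force=25,
)

```text
time: 4.88
eef_pos: [0.5053, -0.1795, 0.03]
tcp_rot: [0.87, 0.493, -0.0, -0.0]
contact_force: [-5.9, 1.3, 5.8]
opening: 0.107
finger_force: 24.8
```

arm_command(
  steps=[
    {"translation":[0,-0.03,0],"twist":[0,0,0],"fingers":-0.9},
    {"translation":[0,-0.065,0],"twist":[0,0,0],"fingers":-0.9},
    {"translation":[0,-0.1,0],"twist":[0,0,0],"fingers":-0.9},
    {"translation":[0,-0.135,0],"twist":[0,0,0],"fingers":-0.9},
    {"translation":[0,-0.157,0],"twist":[0,0,0],"fingers":-0.9},
  ],
)

```text
time: 5.5
eef_pos: [0.4067, -0.1185, 0.0302]
tcp_rot: [0.871, 0.492, 0.004, 0.002]
contact_force: [4.7, 7.1, 0.0]
opening: 0.103
finger_force: 26.7
```

arm_command(
  steps=[
    {"translation":[0,0,0],"twist":[0,0,0],"fingers":-0.9},
    {"translation":[0,0,0],"twist":[0,0,0],"fingers":-0.4},
    {"translation":[0,0,0],"twist":[0,0,0],"fingers":-0.4},
    {"translation":[0,0,0],"twist":[0,0,0],"fingers":-0.4},
  ],
)

```text
time: 6.0
eef_pos: [0.4047, -0.1195, 0.0285]
tcp_rot: [0.87, 0.493, 0.0, 0.001]
contact_force: [0.9, 0.6, 0.6]
opening: 0.298
finger_force: 0.0
```

arm_command(
  steps=[
    {"translation":[0,0,-0.06],"twist":[0,0,0],"fingers":-0.4},
    {"translation":[0,0,-0.14],"twist":[0,0,0],"fingers":-0.2},
    {"translation":[0,0,-0.22],"twist":[0,0,0],"fingers":-0.2},
    {"translation":[0.08,0,-0.3],"twist":[0,0,0],"fingers":-0.2},
    {"translation":[0.16,0,-0.35],"twist":[0,0,0],"fingers":-0.2},
  ],
)

```text
time: 6.62
eef_pos: [0.4542, -0.0372, 0.2759]
tcp_rot: [0.871, 0.492, 0.001, 0.001]
contact_force: [0.4, -0.6, -0.2]
opening: 0.4
finger_force: 0.0
```

arm_command(
  steps=[
    {"translation":[0.08,0.02,0],"twist":[0,0,0],"fingers":-0.2},
    {"translation":[0.16,0.04,0],"twist":[0,0,0],"fingers":-0.2},
    {"translation":[0.24,0.06,0],"twist":[0,0,0],"fingers":-0.2},
    {"translation":[0.26,0.06,0],"twist":[0,0,0],"fingers":-0.2},
  ],
)

```text
time: 7.12
eef_pos: [0.5937, 0.1089, 0.2719]
tcp_rot: [0.87, 0.494, -0.001, -0.0]
contact_force: [-0.2, -0.4, 0.0]
opening: 0.401
finger_force: 0.0
```

```bash
python3 - <<'E'
from h import *
a=shot('scene');b=shot('top')
for p in(a,b):
    for n in('adapter','drawer_handle'):
        for r in recognise(p,n)[:2]:
            print(n,r,onz(p,r['point'],.05 if n=='adapter' else .045))
s=get_state();print(s['eef_pos'],s['qpos'])
g=np.hstack([cv2.resize(p['pixels'][r:r+75,c:c+60,::-1],(400,500),interpolation=3) for p,r,c in((a,290,300),(b,185,345))])
cv2.imwrite('pics/c5.png',g)
E
```

```text
adapter {'point': [314.0, 315.3], 'conf': 0.93} [ 0.4859 -0.1775  0.05  ]
adapter {'point': [211.3, 218.3], 'conf': 0.74} [0.4442 0.311  0.05  ]
drawer_handle {'point': [326.7, 311.9], 'conf': 0.95} [ 0.4638 -0.2011  0.045 ]
adapter {'point': [221.4, 367.0], 'conf': 0.8} [ 0.4907 -0.1594  0.05  ]
drawer_handle {'point': [226.6, 368.5], 'conf': 0.88} [ 0.4748 -0.1649  0.045 ]
[0.5915 0.1056 0.2735] [ 0.0081  0.0946  1.7206 -0.0004  1.3263  0.55  ]
```

View pics/c5.png

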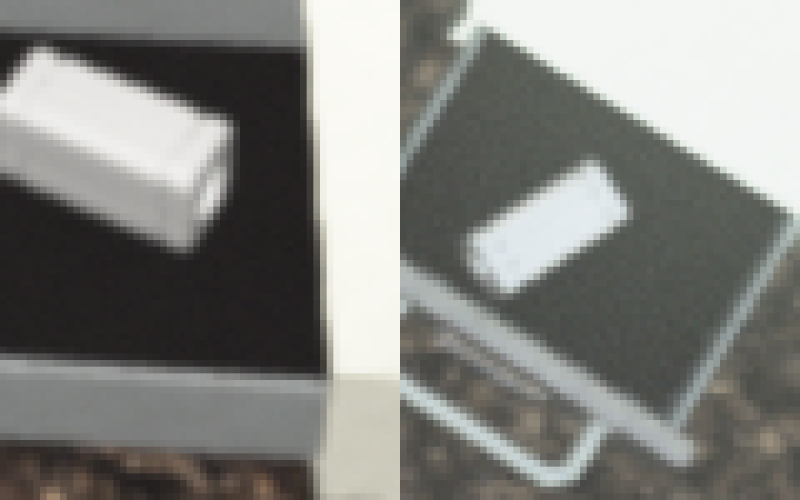

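The crops show the adapter in the open drawer as a white block: top crop centre about (550,227), long axis up-right. I'll segment it for an accurate pose.

```bash
python3 - <<'E'
from h import *
b=shot('top');p=b['pixels'].astype(int).min(2)
n,l,s,c=cv2.connectedComponentsWithStats((p>135).astype(np.uint8),connectivity=4)
i=l[219,367];ys,xs=np.where(l==i);print(s[i],c[i])
w=np.array([onz(b,(y,x),.05)[:2] for y,x in zip(ys,xs)])
r=cv2.minAreaRect((w*1000).astype(np.float32));print(r,cv2.boxPoints(r),w.mean(0))
ev,V=np.linalg.eigh(np.cov(w.T));print(np.sqrt(ev*12),np.degrees(np.arctan2(V[1,1],V[0,1])))
# front panel check
C=lambda x,y:(185+y/6.667-.5,345+(x-400)/6.667-.5)
print('front inner/outer right end',onz(b,C(675,425),.059),onz(b,C(690,455),.059),'handle corner',onz(b,C(560,475),.045))
E
```

```text
[355 209  24  20 260] [366.4538 218.7231]
((498.6590881347656, -157.3136444091797), (34.07457733154297, 78.32959747314453), 32.74520492553711) [[ 463.1449 -133.5883]
 [ 505.5137 -199.4701]
 [ 534.1733 -181.039 ]
 [ 491.8045 -115.1572]] [ 0.4992 -0.1579]
[0.0337 0.0765] 122.47180548178406
front inner/outer right end [ 0.4065 -0.2138  0.059 ] [ 0.3927 -0.2204  0.059 ] handle corner [ 0.3832 -0.1629  0.045 ]
```

```bash
python3 - <<'E'
from h import *
an=np.radians(32.5);plan([.5004,-.1598,.15],Rz([0,0,-1],[np.cos(an),np.sin(an),0]))
E
```

```text
t 7.475 pos [0.5916 0.1056 0.2737] q [ 0.008   0.0945  1.7205 -0.0003  1.3262  0.5501] F [0.3803 0.5241 0.1127] open 0.3993349097070034
translation [-0.3658  0.0783  0.1649] twist [ 0.0004  0.0003 -1.0593] deg 63.556203794795124
```

arm_command(
  steps=[
    {"translation":[-0.07,0.015,0.0],"twist":[0,0,-0.17],"fingers":0.4},
    {"translation":[-0.14,0.03,0.0],"twist":[0,0,-0.34],"fingers":0.4},
    {"translation":[-0.21,0.045,0.0],"twist":[0,0,-0.51],"fingers":0.4},
    {"translation":[-0.28,0.06,0.0],"twist":[0,0,-0.68],"fingers":0.4},
    {"translation":[-0.34,0.073,0.0],"twist":[0,0,-0.85],"fingers":0.4},
  ],
)

```text
time: 8.1
eef_pos: [0.5063, -0.1423, 0.2738]
tcp_rot: [0.572, 0.821, -0.0, 0.001]
contact_force: [0.9, -0.7, -0.2]
opening: 0.696
finger_force: 0.0
```

```bash
python3 - <<'E'
from h import *
an=np.radians(32.5);plan([.5004,-.1598,.12],Rz([0,0,-1],[np.cos(an),np.sin(an),0]))
E
```

```text
t 8.1 pos [ 0.5063 -0.1423  0.2738] q [-0.4668 -0.0781  1.8939 -0.0003  1.3245 -0.8206] F [ 0.8593 -0.7171 -0.2402] open 0.6962095325099406
translation [-0.0189 -0.0157  0.2051] twist [ 0.0006  0.0012 -0.2038] deg 12.226774442153777
```

arm_command(
  steps=[
    {"translation":[-0.019,-0.016,0.05],"twist":[0,0,-0.1],"fingers":0.4},
    {"translation":[-0.019,-0.016,0.11],"twist":[0,0,-0.204],"fingers":0.4},
    {"translation":[-0.019,-0.016,0.17],"twist":[0,0,-0.204],"fingers":0.4},
    {"translation":[-0.019,-0.016,0.205],"twist":[0,0,-0.204],"fingers":0.4},
    {"translation":[-0.019,-0.016,0.205],"twist":[0,0,-0.204],"fingers":0.4},
  ],
)

```text
time: 8.72
eef_pos: [0.4992, -0.1573, 0.1175]
tcp_rot: [0.483, 0.875, -0.0, -0.003]
contact_force: [-0.1, 0.2, 0.6]
opening: 0.701
finger_force: 0.0
```

```bash
python3 - <<'E'
from h import *
an=np.radians(32.5);plan([.5004,-.1598,.020],Rz([0,0,-1],[np.cos(an),np.sin(an),0]))
E
```

```text
t 8.725 pos [ 0.4992 -0.1573  0.1175] q [-0.4991  0.0822  2.0349 -0.0002  1.0295 -1.0609] F [-0.0671  0.2387  0.5746] open 0.7008764601727204
translation [-0.0043 -0.0002  0.1299] twist [-0.0024 -0.0041 -0.0051] deg 0.419451868874605
```

arm_command(
  steps=[
    {"translation":[-0.004,0,0.035],"twist":[0,0,0],"fingers":0.4},
    {"translation":[-0.004,0,0.07],"twist":[0,0,0],"fingers":0.4},
    {"translation":[-0.004,0,0.1],"twist":[0,0,0],"fingers":0.4},
    {"translation":[-0.004,0,0.125],"twist":[0,0,0],"fingers":0.4},
    {"translation":[-0.004,0,0.13],"twist":[0,0,0],"fingers":0.4},
  ],
)

```text
time: 9.35
eef_pos: [0.503, -0.1602, 0.0218]
tcp_rot: [0.483, 0.876, -0.0, -0.0]
contact_force: [0.4, 0.5, 0.1]
opening: 0.699
finger_force: 0.0
```

arm_command(
  steps=[
    {"translation":[0,0,0],"twist":[0,0,0],"fingers":0.0},
    {"translation":[0,0,0],"twist":[0,0,0],"fingers":-0.3},
    {"translation":[0,0,0],"twist":[0,0,0],"fingers":-0.6},
    {"translation":[0,0,0],"twist":[0,0,0],"fingers":-0.6},
    {"translation":[0,0,0],"twist":[0,0,0],"fingers":-0.6},
  ],
  grip_force=60,
)

```text
time: 9.98
eef_pos: [0.5042, -0.1606, 0.0233]
tcp_rot: [0.483, 0.876, -0.0, 0.001]
contact_force: [-0.1, 0.7, 6.4]
opening: 0.386
finger_force: 60.3
```

arm_command(
  steps=[
    {"translation":[0,0,-0.04],"twist":[0,0,0],"fingers":-0.6},
    {"translation":[0,0,-0.1],"twist":[0,0,0],"fingers":-0.6},
    {"translation":[0,0,-0.18],"twist":[0,0,0],"fingers":-0.6},
    {"translation":[0,0,-0.26],"twist":[0,0,0],"fingers":-0.6},
    {"translation":[0,0,-0.34],"twist":[0,0,0],"fingers":-0.6},
  ],
)

```text
time: 10.6
eef_pos: [0.5023, -0.1595, 0.2777]
tcp_rot: [0.483, 0.876, 0.0, -0.001]
contact_force: [1.0, -1.3, -1.5]
opening: 0.381
finger_force: 60.0
```

```bash
python3 - <<'E'
from h import *
s=get_state();q=s['qpos'];C=Ro.from_quat(s['tcp_rot'])
print(s['eef_pos'],q,s['opening'],s['contact_force'])
# world tilt about arm-plane outward axis by +10deg (tool tip toward left), small
w=np.radians(10)*np.array([np.cos(q[0]),np.sin(q[0]),0]);print((C.inv().apply(w))/np.radians(60))
print('to',C.inv().apply(np.array([.42,.10,.40])-s['eef_pos'])/.75)
E
```

```text
[ 0.5023 -0.1595  0.2777] [-0.5001 -0.0762  1.8851  0.0001  1.3346 -1.0636] 0.3811520166374061 [ 1.0219 -1.3014 -1.5014]
[-0.1457  0.081  -0.0003]
to [ 0.3514  0.0919 -0.1626]
```

arm_command(
  steps=[
    {"translation":[0.06,0.02,-0.08],"twist":[0,0,0],"fingers":-0.6},
    {"translation":[0.12,0.035,-0.16],"twist":[-0.036,0.02,0],"fingers":-0.6},
    {"translation":[0.19,0.05,-0.16],"twist":[-0.073,0.04,0],"fingers":-0.6},
    {"translation":[0.27,0.07,-0.16],"twist":[-0.146,0.08,0],"fingers":-0.6},
    {"translation":[0.34,0.09,-0.16],"twist":[-0.146,0.08,0],"fingers":-0.6},
  ],
)

```text
time: 11.22
eef_pos: [0.4234, 0.0904, 0.3963]
tcp_rot: [0.482, 0.872, 0.087, 0.0]
contact_force: [1.3, 0.3, -1.8]
opening: 0.39
finger_force: 60.3
```

```bash
python3 - <<'E'
from h import *
from scipy.optimize import least_squares
s=get_state();Q=[([.96,.2863,1.5767,0,1.2786,-.15],[.3001,.6046,.2313]),([.6973,-.0684,1.7656,-.0004,1.4435,.4826],[.3456,.421,.3404]),
([-.5177,.0654,2.0111,0,1.0698,.0228],[.5006,-.169,.1377]),([.0081,.0946,1.7206,0,1.3263,.55],[.5915,.1056,.2735]),([-.4991,.0822,2.0349,0,1.0295,-1.0609],[.4992,-.1573,.1175]),
([-.5001,-.0762,1.8851,0,1.3346,-1.0636],[.5023,-.1595,.2777]),([.0689,-.3187,1.9782,0,1.4808,.2269],[.422,.1302,.3405]),(s['qpos'],s['eef_pos'])]
def fk(p,q,sg=1):
    a,e,d,L1,L2,c,Lt=p
    X=lambda t:Ro.from_euler('y',t)
    R=Ro.from_euler('z',q[0]);pos=R.apply([a,e,d])
    R=R*X(q[1]);pos=pos+R.apply([0,0,L1])
    R=R*X(q[2]);pos=pos+R.apply([c,0,L2])
    R=R*Ro.from_euler('z',sg*q[3])*X(q[4]);pos=pos+R.apply([0,0,Lt])
    return pos,R
print(s['qpos'],s['eef_pos'],Ro.from_quat(s['tcp_rot']).as_matrix()[:,2])
for sg in(1,-1):
    f=lambda p:np.r_[np.hstack([fk(p,q,sg)[0]-x for q,x in Q]),.003*(p[0]),.003*(p[5])]
    r=least_squares(f,[0,.1,.4,.45,.4,0,.25]);print(sg,r.x,np.abs(r.fun).max(),fk(r.x,s['qpos'],sg)[1].as_matrix()[:,2])
E
```

```text
[-0.1215 -0.4179  1.9587  0.162   1.5351 -0.6828] [0.4234 0.0904 0.3963] [ 0.0843  0.1521 -0.9848]
1 [-0.      0.1009  0.2405  0.443   0.5725  0.0206  0.2495] 6.171616497774941e-05 [ 0.0843  0.1521 -0.9848]
-1 [-0.0011  0.1017 -0.1779  0.422   0.5805  0.0379 -0.2087] 0.014531535404066764 [ 0.0452 -0.1679 -0.9848]
```

```bash
cat >> h.py <<'E'
P=dict(e=.1009,d=.2405,L1=.443,L2=.5725,c=.0206,Lt=.2495)
LO=np.array([-2.77,-.9,.21,-1.53,.24,-2.84]);HI=np.array([2.77,2.22,2.48,4.67,2.81,2.84])
def ik(p,R):
    M=R.as_matrix();W=np.array(p)-P['Lt']*M[:,2]
    r=np.hypot(W[0],W[1]);rho=np.sqrt(r*r-P['e']**2);q1=np.arctan2(W[1],W[0])-np.arctan2(P['e'],rho)
    h=W[2]-P['d'];l2=np.hypot(P['L2'],P['c']);g=np.arctan2(P['c'],P['L2'])
    D=np.hypot(rho,h);c3=(D*D-P['L1']**2-l2**2)/(2*P['L1']*l2)
    if abs(c3)>1: return None
    t=np.arccos(c3);q2=np.arctan2(rho,h)-np.arctan2(l2*np.sin(t),P['L1']+l2*np.cos(t));q3=t-g
    B=Ro.from_euler('z',q1)*Ro.from_euler('y',q2+q3)
    N=(B.inv()*R*Ro.from_euler('z',-np.pi/2))
    m=N.as_matrix();q5=np.arccos(m[2,2]);q4=np.arctan2(m[1,2],m[0,2]);q6=np.arctan2(m[2,1],-m[2,0])
    if q4<-1.53:q4+=2*np.pi
    return np.array([q1,q2,q3,q4,q5,q6])
def ok(q): return q is not None and (q>LO+.03).all() and (q<HI-.03).all()
PIN=np.array([.459,.343])
OFF=np.array([.0026,0,-.010]) # adapter centre in tool frame
def pose(psi,up,zc,xy=PIN):
    "tool heading psi deg, tool x up(+1)/down; adapter centre at xy,zc"
    a=np.radians(psi);z=np.array([np.cos(a),np.sin(a),0]);x=np.array([0,0,float(up)]);y=np.cross(z,x)
    R=Ro.from_matrix(np.c_[x,y,z]);return np.r_[xy,zc]-R.apply(OFF),R
E
python3 - <<'E'
from h import *
s=get_state();print('check',ik(s['eef_pos'],Ro.from_quat(s['tcp_rot']))-s['qpos'])
for psi in range(-180,180,10):
    o=[]
    for up in(1,-1):
        qs=[ik(*pose(psi,up,z)) for z in(.16,.22,.27)]
        o.append((all(ok(q) for q in qs),qs[1]))
    if any(k[0] for k in o): print(psi,[k[0] for k in o],o[0][1],o[1][1][5])
E
```

```text
check [-0.0001 -0.0001  0.      0.      0.     -0.0001]
-180 [True, True] [ 0.3264  0.7755  1.3935  0.5413  2.4698 -1.131 ] 2.016052735601673
-170 [True, True] [ 0.3781  0.8055  1.3432  0.3613  2.5328 -1.2702] 1.8754181490132584
-160 [True, True] [ 0.4302  0.8267  1.3075  0.1511  2.573  -1.4432] 1.7002135710128639
-150 [True, True] [ 0.4823  0.8384  1.2877 -0.0783  2.5849 -1.6373] 1.5033452991363914
-140 [True, True] [ 0.5338  0.8402  1.2847 -0.3053  2.5661 -1.8293] 1.308833318256853
-130 [True, True] [ 0.5844  0.8319  1.2986 -0.5093  2.5191 -1.9967] 1.139595648743986
-120 [True, True] [ 0.6336  0.814   1.3288 -0.6812  2.4495 -2.1288] 1.006465559095136
-110 [True, True] [ 0.6809  0.7871  1.3742 -0.8233  2.3633 -2.2259] 0.9088681413003689
-100 [True, True] [ 0.7256  0.7518  1.433  -0.9427  2.2657 -2.2934] 0.8411094257844034
-90 [True, True] [ 0.7669  0.7092  1.5035 -1.0474  2.1601 -2.3375] 0.7969137448824358
-80 [True, True] [ 0.8042  0.6602  1.5836 -1.1444  2.0493 -2.363 ] 0.7711848263787582
-70 [True, True] [ 0.8362  0.6057  1.6716 -1.2396  1.9349 -2.3736] 0.7603131533620904
-60 [Tr
[... 912 characters left out ...]
77766181863834
100 [True, True] [ 0.0124  0.3201  2.1004  1.4486  1.6775 -0.8562] 2.2955536233622906
110 [True, True] [ 0.0314  0.3911  1.9998  1.3349  1.7855 -0.8456] 2.3053643628316527
120 [True, True] [ 0.0596  0.4593  1.8989  1.23    1.8921 -0.8432] 2.3070676359052626
130 [True, True] [ 0.0946  0.5242  1.7998  1.1302  1.9976 -0.8502] 2.2995173834860574
140 [True, True] [ 0.1349  0.5852  1.7042  1.0316  2.1017 -0.8686] 2.280716000988872
150 [True, True] [ 0.1792  0.6415  1.614   0.9295  2.2032 -0.9012] 2.247716108550942
160 [True, True] [ 0.2264  0.6926  1.5308  0.8183  2.3004 -0.9521] 2.1963945968238514
170 [True, True] [ 0.2757  0.7375  1.4567  0.6915  2.3905 -1.0266] 2.1212979987734735
```

```bash
python3 - <<'E'
from h import *
from scipy.spatial.transform import Slerp
s=get_state();C=Ro.from_quat(s['tcp_rot']);p0=s['eef_pos']
for psi in(-50,):
  for z in(.155,.162,.2,.24,.27,.3): print(z,ik(*pose(psi,1,z)))
  for up in(1,-1):
    p1,R1=pose(psi,up,.30)
    w=(C.inv()*R1).as_rotvec();print(up,'angle',np.degrees(np.linalg.norm(w)),w/np.radians(60),C.inv().apply(p1-p0)/.75)
    S=Slerp([0,1],Ro.concatenate([C,R1]))
    for f in np.linspace(0,1,9):
        q=ik(p0+f*(p1-p0),S(f));print(round(f,2),q,ok(q),S(f).as_matrix()[:,2])
E
```

```text
0.155 [ 0.879   0.6002  1.8485 -1.431   1.686  -2.2555]
0.162 [ 0.879   0.5871  1.851  -1.4322  1.6874 -2.2662]
0.2 [ 0.879   0.5178  1.8608 -1.4394  1.6955 -2.3256]
0.24 [ 0.879   0.4487  1.8646 -1.4478  1.7038 -2.3909]
0.27 [ 0.879   0.3997  1.8631 -1.4546  1.7098 -2.4414]
0.3 [ 0.879   0.3535  1.8579 -1.4619  1.7155 -2.493 ]
1 angle 168.02670334144815 [-2.0521 -0.0215  1.9055] [0.2334 0.1969 0.1842]
0.0 [-0.1216 -0.4179  1.9587  0.162   1.5352 -0.6828] True [ 0.0843  0.1521 -0.9848]
0.12 [-0.1249 -0.557   2.1004  0.3063  1.3059 -0.4575] True [ 0.3209  0.253  -0.9127]
0.25 [-0.0597 -0.6922  2.2515  0.369   1.0139 -0.1803] True [ 0.555   0.2735 -0.7856]
0.38 [ 0.1115 -0.7672  2.3814  0.2113  0.6429  0.2902] True [ 0.7554  0.2111 -0.6204]
0.5 [ 0.3717 -0.6913  2.4469 -0.7535  0.3841  1.5553] True [ 0.8955  0.0739 -0.439 ]
0.62 [ 0.617  -0.443   2.4101  4.667   0.7101  2.7557] False [ 0.9566 -0.1198 -0.2655]
0.75 [ 0.7761 -0.1346  2.2763  4.5739  1.1347 -3.0459] False [ 0.9308 -0.3443 -0.123 ]
0.88 [ 0.8545  0.1373  2.0815  4.6702  1.4648 -2.7399] False [ 0.8213 -0.5697 -0.0304]
1.0 [
[... 226 characters left out ...]
.1521 -0.9848]
0.12 [ 0.0663 -0.4294  1.9885 -0.0348  1.391  -0.5052] True [ 0.1921 -0.0215 -0.9811]
0.25 [ 0.258  -0.4     2.0086 -0.2742  1.2937 -0.2867] True [ 0.2969 -0.191  -0.9356]
0.38 [ 0.4345 -0.3305  2.0165 -0.5319  1.2589 -0.0523] True [ 0.3941 -0.3492 -0.8501]
0.5 [ 0.5829 -0.2271  2.0106 -0.7768  1.285   0.1664] True [ 0.4797 -0.4893 -0.7283]
0.62 [ 0.6991 -0.0989  1.9905 -0.9902  1.358   0.3481] True [ 0.55   -0.6054 -0.5754]
0.75 [ 0.7846  0.0447  1.9568 -1.1699  1.462   0.486 ] True [ 0.6019 -0.6924 -0.3978]
0.88 [ 0.8432  0.1953  1.9115 -1.3238  1.5844  0.5819] True [ 0.6333 -0.7467 -0.2033]
1.0 [ 0.879   0.3458  1.8566 -1.4632  1.7165  0.6395] True [ 0.6428 -0.766  -0.    ]
```

arm_command(
  steps=[
    {"translation":[0.0234,0.0198,0.0177],"twist":[0.0016,-0.1564,-0.0224],"fingers":-0.6},
    {"translation":[0.0468,0.0396,0.0355],"twist":[0.0033,-0.3129,-0.0448],"fingers":-0.6},
    {"translation":[0.07,0.0594,0.053],"twist":[0.0049,-0.469,-0.067],"fingers":-0.6},
    {"translation":[0.0936,0.079,0.071],"twist":[0.0066,-0.6258,-0.0896],"fingers":-0.6},
    {"translation":[0.117,0.099,0.0887],"twist":[0.0082,-0.782,-0.112],"fingers":-0.6},
  ],
)

```text
time: 11.85
eef_pos: [0.4446, 0.2133, 0.3493]
tcp_rot: [0.424, 0.826, -0.116, 0.352]
contact_force: [0.3, -1.0, -2.4]
opening: 0.384
finger_force: 60.2
```

```bash
python3 - <<'E'
from h import *
plan(*pose(-50,-1,.30))
E
```

```text
t 11.85 pos [0.4446 0.2133 0.3493] q [ 0.5848 -0.2269  2.0121 -0.7822  1.2828  0.1671] F [ 0.3393 -0.9768 -2.3513] open 0.383933040443105
translation [ 0.1322  0.1148 -0.0212] twist [ 0.0121 -0.7778 -0.11  ] deg 47.13745125555785
```

arm_command(
  steps=[
    {"translation":[0.0264,0.023,-0.0042],"twist":[0.0024,-0.1556,-0.022],"fingers":-0.6},
    {"translation":[0.053,0.046,-0.0085],"twist":[0.0048,-0.311,-0.044],"fingers":-0.6},
    {"translation":[0.079,0.069,-0.0127],"twist":[0.0072,-0.467,-0.066],"fingers":-0.6},
    {"translation":[0.106,0.092,-0.017],"twist":[0.0096,-0.622,-0.088],"fingers":-0.6},
    {"translation":[0.1322,0.1148,-0.0212],"twist":[0.012,-0.778,-0.11],"fingers":-0.6},
  ],
)

```text
time: 12.48
eef_pos: [0.4658, 0.3353, 0.3021]
tcp_rot: [0.298, 0.641, -0.299, 0.64]
contact_force: [0.8, -0.7, -1.7]
opening: 0.389
finger_force: 60.4
```

```bash
python3 - <<'E'
from h import *
plan(*pose(-50,-1,.23))
a=shot('scene');b=shot('top')
for z in(.336,.264): print(z,proj(a,[*PIN,z]),proj(b,[*PIN,z]))
print('pin',proj(a,[*PIN,.182]),proj(b,[*PIN,.182]))
g=np.hstack([cv2.resize(p['pixels'][r:r+100,c:c+80,::-1],(400,500),interpolation=3) for p,r,c in((a,100,175),(b,190,160))])
cv2.imwrite('pics/c6.png',g)
E
```

```text
t 12.475 pos [0.4658 0.3353 0.3021] q [ 0.8783  0.3463  1.8564 -1.4631  1.7155  0.6375] F [ 0.7973 -0.7335 -1.6596] open 0.38884414599165146
translation [ 0.0926 -0.0001 -0.0002] twist [ 0.     -0.0006  0.0021] deg 0.13349197036510368
0.336 (np.float64(114.25940038334156), np.float64(211.6053971710533)) (np.float64(220.2607106461766), np.float64(188.89085515504928))
0.264 (np.float64(139.2628415042999), np.float64(213.7178449630768)) (np.float64(223.1496428036045), np.float64(194.54415944690876))
pin (np.float64(165.91929529075344), np.float64(215.96994965026605)) (np.float64(226.01438470616148), np.float64(200.15012622295583))
```

View pics/c6.png

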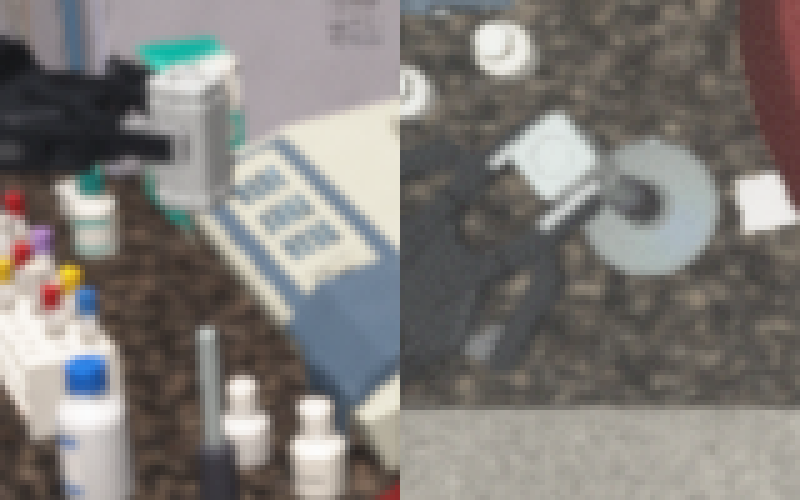

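Both views show the adapter upright in the gripper above the pin. In the top crop its upper face is centred near (551,157), and the pin tip is hidden under the finger. I'll refine this by segmenting the face.

```bash
python3 - <<'E'
from h import *
b=shot('top');p=b['pixels'].astype(int)
for th in(150,165,180):
    m=(p.min(2)>th).astype(np.uint8);m[:, :178]=0;m[212:,:180]=0;m[:211]=0;m[232:]=0;m[:,202:]=0
    m=cv2.morphologyEx(m,cv2.MORPH_OPEN,np.ones((5,5),np.uint8))
    n,l,s,c=cv2.connectedComponentsWithStats(m);i=l[221,189] or 1
    ys,xs=np.where(l==i);w=np.array([onz(b,(y,x),.338)[:2] for y,x in zip(ys,xs)])
    r=cv2.minAreaRect((w*1000).astype(np.float32));print(th,s[i],c[i],r,w.mean(0))
E
```

```text
150 [183 214  16  15 190] [190.8316 221.1   ] ((457.0383605957031, 338.55389404296875), (34.69804382324219, 37.452308654785156), 0.5580788850784302) [0.4568 0.3377]
165 [184 214  15  15 179] [191.     221.0615] ((457.0500793457031, 337.31903076171875), (34.96762466430664, 34.58325958251953), 2.044476270675659) [0.4569 0.3373]
180 [184 214  14  14 156] [190.7436 220.7115] ((458.2066955566406, 338.593994140625), (32.56734848022461, 32.113094329833984), 2.0637497901916504) [0.4577 0.338 ]
```

```bash
sed -i 's/^PIN=.*/PIN=np.array([.4603,.347])/' h.py; python3 - <<'E'
from h import *
plan(*pose(-50,-1,.224))
E
```

```text
t 12.625 pos [0.4655 0.3342 0.2978] q [ 0.8774  0.349   1.8596 -1.4586  1.7119  0.6357] F [-0.194  -0.6124 -0.968 ] open 0.38652942483900127
translation [ 0.0949  0.0067 -0.0037] twist [-0.0007 -0.0051  0.0101] deg 0.6820561422796565
```

arm_command(
  steps=[
    {"translation":[0.02,0.0065,-0.0035],"twist":[0,-0.005,0.01],"fingers":-0.6},
    {"translation":[0.045,0.0065,-0.0035],"twist":[0,-0.005,0.01],"fingers":-0.6},
    {"translation":[0.07,0.0065,-0.0035],"twist":[0,-0.005,0.01],"fingers":-0.6},
    {"translation":[0.085,0.0065,-0.0035],"twist":[0,-0.005,0.01],"fingers":-0.6},
    {"translation":[0.085,0.0065,-0.0035],"twist":[0,-0.005,0.01],"fingers":-0.6},
  ],
)

```text
time: 13.25
eef_pos: [0.4679, 0.339, 0.2388]
tcp_rot: [0.302, 0.639, -0.297, 0.642]
contact_force: [-0.3, 0.8, -1.5]
opening: 0.387
finger_force: 60.4
```

```bash
python3 - <<'E'
from h import *
a=shot('scene');a=shot('scene')
plan(*pose(-50,-1,.219))
cv2.imwrite('pics/c7.png',cv2.resize(a['pixels'][120:190,190:240,::-1],(500,700),interpolation=3)[:600])
E
```

```text
t 13.35 pos [0.4683 0.3396 0.2404] q [ 0.8795  0.4533  1.8509 -1.4487  1.7072  0.7527] F [ 0.0692 -0.4481 -1.8151] open 0.38284595951083467
translation [ 0.025  -0.0021 -0.0011] twist [-0.0014  0.0013 -0.0106] deg 0.6446637325841432
```

View pics/c7.png

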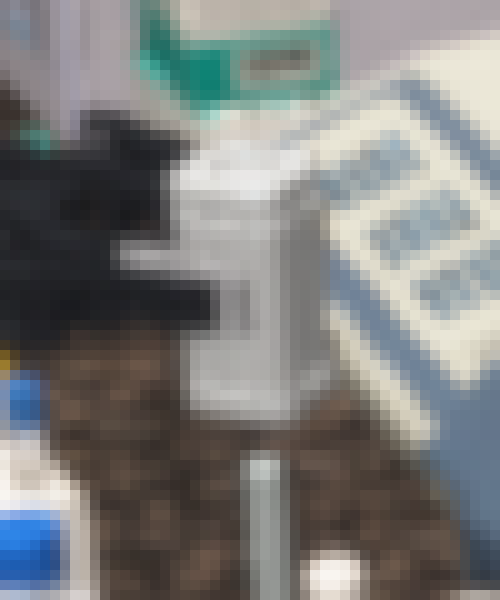

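The adapter's bottom face centre is at about crop (260,388). Projected down to the tip height it lands on the pin tip at (265,460), so it is aligned. I'll lower it gently.

arm_command(
  steps=[
    {"translation":[0.012,0,0],"twist":[0,0,0],"fingers":-0.6},
    {"translation":[0.02,0,0],"twist":[0,0,0],"fingers":-0.6},
    {"translation":[0.025,0,0],"twist":[0,0,0],"fingers":-0.6},
    {"translation":[0.03,0,0],"twist":[0,0,0],"fingers":-0.6},
    {"translation":[0.035,0,0],"twist":[0,0,0],"fingers":-0.6},
  ],
)

```text
time: 13.98
eef_pos: [0.4684, 0.3397, 0.2136]
tcp_rot: [0.303, 0.639, -0.296, 0.643]
contact_force: [0.4, 0.4, -1.9]
opening: 0.389
finger_force: 60.4
```

arm_command(
  steps=[
    {"translation":[0.0,0,0],"twist":[0,0,0],"fingers":-0.6},
    {"translation":[0.0,0,0],"twist":[0,0,0],"fingers":-0.6},
  ],
)

```text
time: 14.22
eef_pos: [0.4684, 0.3398, 0.2139]
tcp_rot: [0.303, 0.639, -0.296, 0.643]
contact_force: [0.1, -0.1, -1.4]
opening: 0.384
finger_force: 60.4
```

arm_command(
  steps=[
    {"translation":[0.003,0,0],"twist":[0,0,0],"fingers":-0.6},
    {"translation":[0.005,0,0],"twist":[0,0,0],"fingers":-0.6},
    {"translation":[0.007,0,0],"twist":[0,0,0],"fingers":-0.6},
    {"translation":[0.008,0,0],"twist":[0,0,0],"fingers":-0.6},
    {"translation":[0.008,0,0],"twist":[0,0,0],"fingers":-0.6},
  ],
)

```text
time: 14.85
eef_pos: [0.4684, 0.3397, 0.2077]
tcp_rot: [0.302, 0.639, -0.296, 0.643]
contact_force: [-0.9, -0.7, -1.4]
opening: 0.385
finger_force: 60.4
```

No contact about 9 mm below the recess stop, so this looks like the bore end. I'll go on gently.

arm_command(
  steps=[
    {"translation":[0.008,0,0],"twist":[0,0,0],"fingers":-0.6},
    {"translation":[0.016,0,0],"twist":[0,0,0],"fingers":-0.6},
    {"translation":[0.024,0,0],"twist":[0,0,0],"fingers":-0.6},
    {"translation":[0.032,0,0],"twist":[0,0,0],"fingers":-0.6},
    {"translation":[0.037,0,0],"twist":[0,0,0],"fingers":-0.6},
  ],
)

```text
time: 15.48
eef_pos: [0.4686, 0.3398, 0.1793]
tcp_rot: [0.302, 0.639, -0.296, 0.642]
contact_force: [0.1, 0.7, -1.8]
opening: 0.388
finger_force: 60.4
```

arm_command(
  steps=[
    {"translation":[0.004,0,0],"twist":[0,0,0],"fingers":-0.6},
    {"translation":[0.008,0,0],"twist":[0,0,0],"fingers":-0.6},
    {"translation":[0.011,0,0],"twist":[0,0,0],"fingers":-0.6},
    {"translation":[0.013,0,0],"twist":[0,0,0],"fingers":-0.6},
    {"translation":[0.014,0,0],"twist":[0,0,0],"fingers":-0.6},
  ],
)

```text
time: 16.1
eef_pos: [0.4688, 0.34, 0.1695]
tcp_rot: [0.303, 0.639, -0.296, 0.643]
contact_force: [0.6, -0.2, -1.3]
opening: 0.389
finger_force: 60.4
```

arm_command(
  steps=[
    {"translation":[0.0015,0,0],"twist":[0,0,0],"fingers":-0.6},
    {"translation":[0.003,0,0],"twist":[0,0,0],"fingers":-0.6},
    {"translation":[0.0045,0,0],"twist":[0,0,0],"fingers":-0.6},
    {"translation":[0.006,0,0],"twist":[0,0,0],"fingers":-0.6},
  ],
)

```text
time: 16.6
eef_pos: [0.4688, 0.34, 0.1654]
tcp_rot: [0.303, 0.638, -0.296, 0.643]
contact_force: [-0.6, -0.5, 0.6]
opening: 0.388
finger_force: 60.4
```

Force is beginning to change; I'll go a little further to confirm the bottom.

arm_command(
  steps=[
    {"translation":[0.001,0,0],"twist":[0,0,0],"fingers":-0.6},
    {"translation":[0.002,0,0],"twist":[0,0,0],"fingers":-0.6},
    {"translation":[0.002,0,0],"twist":[0,0,0],"fingers":-0.6},
  ],
)

```text
time: 16.98
eef_pos: [0.4689, 0.34, 0.1653]
tcp_rot: [0.303, 0.637, -0.296, 0.644]
contact_force: [-0.9, -2.7, 4.9]
opening: 0.384
finger_force: 60.3
```

The pin has met the bore bottom at z 0.165, as expected, with about 6 N. Lifting off.

arm_command(
  steps=[
    {"translation":[-0.01,0,0],"twist":[0,0,0],"fingers":-0.6},
    {"translation":[-0.035,0,0],"twist":[0,0,0],"fingers":-0.6},
    {"translation":[-0.07,0,0],"twist":[0,0,0],"fingers":-0.6},
    {"translation":[-0.11,0,0],"twist":[0,0,0],"fingers":-0.6},
    {"translation":[-0.16,0,0],"twist":[0,0,0],"fingers":-0.6},
  ],
)

```text
time: 17.6
eef_pos: [0.4675, 0.339, 0.2845]
tcp_rot: [0.302, 0.639, -0.296, 0.642]
contact_force: [1.4, 0.7, -2.1]
opening: 0.383
finger_force: 60.4
```

arm_command(
  steps=[
    {"translation":[-0.06,0,0],"twist":[0,0,0],"fingers":-0.6},
    {"translation":[-0.11,0,0],"twist":[0,0,0],"fingers":-0.6},
    {"translation":[-0.13,0,0],"twist":[0,0,0],"fingers":-0.6},
    {"translation":[-0.13,0,0],"twist":[0,0,0],"fingers":-0.6},
  ],
)

```text
time: 18.1
eef_pos: [0.4668, 0.3386, 0.3818]
tcp_rot: [0.303, 0.639, -0.295, 0.642]
contact_force: [-0.2, 0.7, -2.5]
opening: 0.384
finger_force: 60.4
```

```bash
python3 - <<'E'
from h import *
p,R=pose(-50,1,.378,np.array([.42,.30]))
s=get_state();print(ik(p,R),ik(s['eef_pos'],Ro.from_quat(s['tcp_rot'])*Ro.from_euler('z',np.pi)))
for psi in(-70,-60,-50): print(psi,[(z,ik(*pose(psi,1,z))[[3,5]]) for z in(.25,.30,.33)])
plan(p,R)
E
```

```text
[ 0.8838  0.1295  1.9655 -1.477   1.7313 -2.6098] [ 0.8807  0.248   1.8138 -1.4831  1.7326 -2.6311]
-70 [(0.25, array([-1.2555, -2.4218])), (0.3, array([-1.2855, -2.5001])), (0.33, array([-1.3051, -2.5492]))]
-60 [(0.25, array([-1.3487, -2.4216])), (0.3, array([-1.3702, -2.5025])), (0.33, array([-1.3841, -2.5526]))]
-50 [(0.25, array([-1.4487, -2.4106])), (0.3, array([-1.4607, -2.4955])), (0.33, array([-1.4685, -2.5476]))]
t 18.1 pos [0.4668 0.3386 0.3818] q [ 0.8803  0.2476  1.8138 -1.4833  1.7323  0.5102] F [-0.2019  0.6679 -2.5428] open 0.3835731753318984
translation [ 0.0075 -0.081   0.0128] twist [-0.0004  0.002   2.9881] deg 179.28744978122552
```

arm_command(
  steps=[
    {"translation":[0,0,0],"twist":[0,0,-0.17],"fingers":-0.6},
    {"translation":[0,0,0],"twist":[0,0,-0.34],"fingers":-0.6},
    {"translation":[0,0,0],"twist":[0,0,-0.51],"fingers":-0.6},
    {"translation":[0,0,0],"twist":[0,0,-0.68],"fingers":-0.6},
    {"translation":[0,0,0],"twist":[0,0,-0.85],"fingers":-0.6},
  ],
)

```text
time: 18.73
eef_pos: [0.4667, 0.3383, 0.3778]
tcp_rot: [-0.006, 0.707, -0.546, 0.449]
contact_force: [0.7, -0.5, -2.2]
opening: 0.386
finger_force: 60.4
```

arm_command(
  steps=[
    {"translation":[0,0,0],"twist":[0,0,-0.17],"fingers":-0.6},
    {"translation":[0,0,0],"twist":[0,0,-0.34],"fingers":-0.6},
    {"translation":[0,0,0],"twist":[0,0,-0.51],"fingers":-0.6},
    {"translation":[0,0,0],"twist":[0,0,-0.68],"fingers":-0.6},
    {"translation":[0,0,0],"twist":[0,0,-0.85],"fingers":-0.6},
  ],
)

```text
time: 19.35
eef_pos: [0.4667, 0.3383, 0.3777]
tcp_rot: [0.31, -0.635, 0.687, -0.17]
contact_force: [-0.2, -0.5, -1.9]
opening: 0.389
finger_force: 60.4
```

arm_command(
  steps=[
    {"translation":[0,0,0],"twist":[0,0,-0.17],"fingers":-0.6},
    {"translation":[0,0,0],"twist":[0,0,-0.34],"fingers":-0.6},
    {"translation":[0,0,0],"twist":[0,0,-0.51],"fingers":-0.6},
    {"translation":[0,0,0],"twist":[0,0,-0.68],"fingers":-0.6},
    {"translation":[0,0,0],"twist":[0,0,-0.85],"fingers":-0.6},
  ],
)

```text
time: 19.98
eef_pos: [0.4667, 0.3383, 0.3778]
tcp_rot: [0.553, -0.44, 0.693, 0.142]
contact_force: [-0.9, 0.4, -2.9]
opening: 0.387
finger_force: 60.4
```

arm_command(
  steps=[
    {"translation":[0,0,0],"twist":[0,0,-0.15],"fingers":-0.6},
    {"translation":[0,0,0],"twist":[0,0,-0.3],"fingers":-0.6},
    {"translation":[0,0,0],"twist":[0,0,-0.44],"fingers":-0.6},
    {"translation":[0,0,0],"twist":[0,0,-0.44],"fingers":-0.6},
    {"translation":[0,0,0],"twist":[0,0,-0.44],"fingers":-0.6},
  ],
)

```text
time: 20.6
eef_pos: [0.4668, 0.3385, 0.3795]
tcp_rot: [0.637, -0.306, 0.644, 0.293]
contact_force: [-0.2, -0.9, -1.5]
opening: 0.382
finger_force: 60.4
```

```bash
python3 - <<'E'
from h import *
plan(*pose(-50,1,.36,np.array([.42,.30])))
print(Ro.from_quat(get_state()['tcp_rot']).as_matrix()[:,0])
E
```

```text
t 20.6 pos [0.4668 0.3385 0.3795] q [ 0.8802  0.2508  1.8153 -1.4837  1.7327 -2.6188] F [-0.1959 -0.8709 -1.5402] open 0.3821247032743327
translation [-0.0278  0.0814  0.0127] twist [ 0.0015 -0.0011 -0.0196] deg 1.1780312122551992
[-0.0164 -0.0123  0.9998]
```

arm_command(
  steps=[
    {"translation":[0,0.03,0.005],"twist":[0,0,-0.02],"fingers":-0.6},
    {"translation":[0,0.06,0.01],"twist":[0,0,-0.02],"fingers":-0.6},
    {"translation":[0,0.08,0.012],"twist":[0,0,-0.02],"fingers":-0.6},
    {"translation":[0,0.08,0.012],"twist":[0,0,-0.02],"fingers":-0.6},
    {"translation":[0,0.08,0.012],"twist":[0,0,-0.02],"fingers":-0.6},
  ],
)

```text
time: 21.22
eef_pos: [0.4271, 0.2937, 0.38]
tcp_rot: [0.64, -0.299, 0.641, 0.299]
contact_force: [-0.1, 0.2, -1.8]
opening: 0.39
finger_force: 60.4
```

```bash
python3 - <<'E'
from h import *
a=shot('scene','s9.png');b=shot('top')
s=get_state();print(s['eef_pos'],Ro.from_quat(s['tcp_rot']).as_matrix()[:,0],s['qpos'],s['opening'])
for n in('flask','bottle_iso'):
    for p in(a,b): print(n,[(r['point'],r['conf']) for r in recognise(p,n)[:1]])
E
```

```text
[0.4271 0.2937 0.3799] [-0.0012  0.0002  1.    ] [ 0.884   0.1274  1.9586 -1.4786  1.7338 -2.6182] 0.38751664400659613
flask [([267.9, 320.5], 0.64)]
flask [([188.8, 323.7], 0.63)]
bottle_iso [([186.8, 194.0], 0.77)]
bottle_iso [([240.4, 156.9], 0.69)]
```

View pics/s9.png

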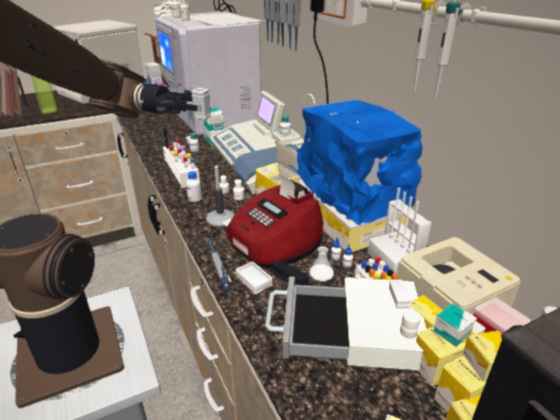

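The adapter is held upright at (200,105), high above everything. The drawer is open, and the flask at (320,270) and the bottle at (193,187) are in place.

```bash
python3 -c "from plant import sign_off;print(sign_off())"
```

```text
the job is handed in; nothing more can be done
None
```

The job is handed in: I opened the drawer, and the first end I tried went fully down onto the pin, so that end is the clear bore; the gripper now holds the adapter bore up, well clear of the worktop, stand and drawer unit, with the flask and bottle undisturbed.

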